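# Find the rocking bead-cup cover and seat it

### The arm

A 6-joint arm with a two-finger parallel gripper is mounted at the origin on the work surface. World frame = base frame: x ahead of the robot, y to its left, z up, the work surface at z = 0. Lengths are in m, angles in rad, forces in N, time in s.
With the tool pointing down it reaches from about 0.35 to 0.975 m from the base axis. Payload 17.4 kg.
Tool frame: the origin (TCP) lies at the very end of the fingers, on their centre line; the grasp point (between the pads) lies 19 mm behind it; z points along the fingers, y is the line along which they close (so a half turn about z gives the same grasp; the last joint's range is limited). The gripper opens to 85 mm and grips with 20 to 120 N. Pads are 22 mm wide; open, the fingers measure 114 mm over their backs; the gripper's body (76 mm by 85 mm) begins 54 mm behind the grasp point. The pads swing forward as they close: fully open they stand 13 mm farther back than shut.
Start: joints at [1.308, 0.116, 1.442, -0, 1.584, -0.038], TCP at [0.15, 0.658, 0.231] pointing down, gripper open.
Joint ranges: [-2.83, 2.83], [-0.83, 2.19], [0.07, 2.5], [-1.14, 4.28], [0.01, 3], [-2.97, 2.97]. Speed limits (rad/s): [1.89, 1.89, 2.22, 3.14, 3.14, 3.14].

### API

Orientations are given as [roll, pitch, yaw] about the fixed x, y, z axes, in that order (R = Rz(yaw) Ry(pitch) Rx(roll)).
In Python, from plant import bot gives the robot as it stands.
- The arm moves only by the tool servo_tool, never from a script. Its argument "increments" is a list of rows, each a list of 7 numbers: the shift along the world's x, y, z in cm, then the turn, a rotation vector about the world's x, y, z in rad, then the opening in per cent of the stroke, from 0 (shut) to 100 (fully open). A call has 1 to 20 rows; each row shifts and turns the commanded pose from where the row before left it; what a row does not reach is not made up. A row lasts 1/12 s, in which the tool goes at most 41.7 mm and 7.16 degrees, less where a joint would pass 70% of its speed; a pose out of reach is approached as far as the arm can. A call is refused whole if a number of a shift passes 4.17 or a number of a turn 0.125, either way. A call with a gripper value outside its range is refused whole. The fingers move at their own pace and stop on an object; "squeeze" is the grip in N (left out, the last holds). Time passes only in rows, so rows that do not move let the fingers close. It gives the time, the measured TCP pose, the force, the opening and the grip force at its end, in the units of the state.
- bot.read_state(): the state, without advancing time (a new reading comes with each control period).
- bot.grab_frame(name): name is "side" or "top" or "wrist"; returns a dict with "color" (400x640x3 uint8, red, green, blue), "fx", "fy", "cx", "cy" (pixels), "camera_from_world" (4x4, takes a point from world to camera coordinates); the wrist camera has in their place "hand_eye" (4x4, takes a point from camera to tool coordinates, whose origin is the TCP and whose axes are the flange's). Camera axes: x right, y up, looking along -z (the intrinsics and any distortion apply to the point x, -y, -z); pixel columns grow to the right and rows downward; lengths in m; the calibration is good to about 2 mm. A picture is of the moment at which its call begins: read the wrist's pose just before it. There is no depth.
- bot.finish_job(): hands the job in; it is judged then, once.
The state is a dict: "time": time; "joint_pos": joint angles; "qd": joint speeds; "tau": joint torques, N m; "position": TCP position; "tcp_rot": TCP orientation; "force": force on the tool from outside, world axes, zero at the start; "wrist_torque": the same for the moment, N m; "opening": finger opening in m; "gripper_force": force on a finger pad.
Only numpy, scipy, OpenCV 4.12 (cv2) and the standard library are available. Lean on these libraries where they do the work, as an engineer would, in place of code of your own. Each camera call takes 0.05 s, during which the arm holds its last target. There are 200 camera calls.

### The job

One of the four blue covers in the white bead organiser was not pushed home and rocks on its stem. Press each gently near its edge with the shut fingertips until you find the one that rocks, then press that one firmly down in its middle until it is fully home and level. Never press the sound covers hard, do not pull or lift any cover, leave the other things on the bench where they are, and finish with the hand clear.

Things in the scene. Friction and masses are not known exactly. Their poses are not given: they have to be found in the camera images.
- organiser: white bead organiser, fixed, 254 (x) x 172 (y) x 30 mm; origin at the centre of its underside. Blue covers at (x, y) = (-82, -41.5), (-82, 41.5), (0, -41.5), (0, 41.5) mm in its frame; which of cover_a to d is where, and where the loose one is, varies. Rear row (x over 42 mm): beads under a clear lid 37 mm high, not used. Loose things stand beside it; nothing near a cover is higher than the covers.
- cover_a: round blue press-on cover, 64 mm across, flat top with a small white dot in the middle. Origin on its axis, 5 mm below the top face; z is its axis, up when level. Top face 51 to 55 mm above the bench at the start, loose or not. The loose one, pressed with 2 to 5 N some 22 mm from its middle, tips about 0.2 rad (edge down 4 to 5 mm) and comes level again when let go; a sound one stays level.
- cover_b: round blue press-on cover, 64 mm across, flat top with a small white dot in the middle. Origin on its axis, 5 mm below the top face; z is its axis, up when level. Top face 51 to 55 mm above the bench at the start, loose or not. The loose one, pressed with 2 to 5 N some 22 mm from its middle, tips about 0.2 rad (edge down 4 to 5 mm) and comes level again when let go; a sound one stays level.
- cover_c: round blue press-on cover, 64 mm across, flat top with a small white dot in the middle. Origin on its axis, 5 mm below the top face; z is its axis, up when level. Top face 51 to 55 mm above the bench at the start, loose or not. The loose one, pressed with 2 to 5 N some 22 mm from its middle, tips about 0.2 rad (edge down 4 to 5 mm) and comes level again when let go; a sound one stays level.
- cover_d: round blue press-on cover, 64 mm across, flat top with a small white dot in the middle. Origin on its axis, 5 mm below the top face; z is its axis, up when level. Top face 51 to 55 mm above the bench at the start, loose or not. The loose one, pressed with 2 to 5 N some 22 mm from its middle, tips about 0.2 rad (edge down 4 to 5 mm) and comes level again when let go; a sound one stays level.
- sink_a (a joint): m that cover_a has gone straight down since the start (0 for all at the start, negative: pulled up). A sound cover gives 0.5 mm per newton and springs back; 13 N (6.5 mm) is too hard. The loose one, pressed in its middle, goes down only above about 14 N (20 N if off-centre), 5 mm until it stops firmly on its cup; it stays down and rocks no more.
- sink_b (a joint): m that cover_b has gone straight down since the start (0 for all at the start, negative: pulled up). A sound cover gives 0.5 mm per newton and springs back; 13 N (6.5 mm) is too hard. The loose one, pressed in its middle, goes down only above about 14 N (20 N if off-centre), 5 mm until it stops firmly on its cup; it stays down and rocks no more.
- sink_c (a joint): m that cover_c has gone straight down since the start (0 for all at the start, negative: pulled up). A sound cover gives 0.5 mm per newton and springs back; 13 N (6.5 mm) is too hard. The loose one, pressed in its middle, goes down only above about 14 N (20 N if off-centre), 5 mm until it stops firmly on its cup; it stays down and rocks no more.
- sink_d (a joint): m that cover_d has gone straight down since the start (0 for all at the start, negative: pulled up). A sound cover gives 0.5 mm per newton and springs back; 13 N (6.5 mm) is too hard. The loose one, pressed in its middle, goes down only above about 14 N (20 N if off-centre), 5 mm until it stops firmly on its cup; it stays down and rocks no more.
- crimper: stainless crimping pliers with blue grips, 130 x 56 x 12 mm, lying on the bench; origin at the centre of its underside. Not to be disturbed.
- dish: round glass dish, 84 mm across, 28 mm high; origin at the centre of its underside. Not to be disturbed.
- ring_cone: white ceramic ring cone, 52 mm across, 70 mm high; origin at the centre of its underside. Not to be disturbed.
- spool: copper wire spool, 44 mm across, 28 mm high; origin at the centre of its underside. Not to be disturbed.
- tin: small round brass bead tin, 50 mm across, 22 mm high; origin at the centre of its underside. Not to be disturbed.

How it is judged:
By the outcome, as a careful person would: the job done as asked, in the order asked, and still so for the second after the job is handed in, with the robot touching nothing.
It also fails if it takes over 48 s, if anything falls off the work surface, if the arm or the gripper's body presses on something with over 40 N, if the wrist force passes 120 N, or if a joint passes its speed limit or range.

## Working session

There is one attempt and no reset: what is moved stays moved. The work goes in short steps, Python scripts to look and compute and a tool call to move; the robot and the scene stay as the last step left them, time stands still between calls to the robot, and variables do not carry over. Pictures are saved under pics/ and viewed, at most 10 in all, crops included, and the job is handed in when it is done.

Besides the shell and the picture viewer there is one more tool, called after "Call:" by a JSON object that holds its "method" and its "body", one argument or row to a line. servo_tool: Moves the arm, as the interface text tells. Its arguments: {"type":"object","properties":{"increments":{"type":"array"},"squeeze":{"type":"number"}},"required":["increments"]}

```bash
mkdir -p pics
cat > h.py <<'E'
import numpy as np, cv2
from plant import bot
def ray(f,u,v):
    d=np.array([(u-f["cx"])/f["fx"],-(v-f["cy"])/f["fy"],-1.0])
    M=np.linalg.inv(np.array(f["camera_from_world"]));return M[:3,3],M[:3,:3]@d
def onplane(f,u,v,z):
    o,d=ray(f,u,v);return o+d*(z-o[2])/d[2]
def blue(f):
    h=cv2.cvtColor(f["color"],cv2.COLOR_RGB2HSV)
    return cv2.inRange(h,(95,90,40),(130,255,255))
def blobs(f,amin=150):
    n,l,s,c=cv2.connectedComponentsWithStats(blue(f))
    return [(s[i],c[i],l==i) for i in range(1,n) if s[i][4]>amin]
E
python3 - <<'E'
from h import *
s=bot.read_state();print(s)
for n in("top","side"):
    f=bot.grab_frame(n);cv2.imwrite(f"pics/{n}0.png",f["color"][:,:,::-1])
    print(n,{k:f[k] for k in f if k!="color"})
    for st,c,m in blobs(f):print(st,c.round(1),onplane(f,*c,.053).round(4))
E
```

```text
{'time': 0.0, 'joint_pos': array([ 1.30817187e+00,  1.16481710e-01,  1.44230088e+00, -2.42661999e-05,
        1.58402591e+00, -3.77987189e-02]), 'qd': array([ 0.00012884, -0.0014477 ,  0.00020507,  0.00053473, -0.00010902,
        0.00111784]), 'tau': array([-6.29044316e-04, -7.31979704e+01, -6.32495570e+01, -1.13485662e-04,
        6.27417539e-03,  1.99853940e-05]), 'position': array([0.15044184, 0.65780426, 0.23054295]), 'tcp_rot': array([-3.14037676e+00, -2.16994872e-05,  2.91676660e+00]), 'force': array([ 0.93870933, -0.38421135,  0.02317491]), 'wrist_torque': array([0.00014868, 0.00057361, 0.02014453]), 'gripper_force': 0.0, 'opening': 0.08513053736373896}
top {'fx': 384.9432908386155, 'fy': 384.9432908386155, 'cx': 315.25947694683225, 'cy': 196.69325336975206, 'camera_from_world': array([[-0.01540624, -0.99981441, -0.01156675,  0.0622106 ],
       [ 0.98970492, -0.01689466,  0.14212228, -0.60462034],
       [-0.14229132, -0.0092581 ,  0.98978152, -0.67782273],
       [ 0.        ,  0.        ,  0.        ,  1.        ]])}
[  506     0   133    88 10439] [570.8  43.6] [ 0.8965 -
[... 535 characters left out ...]
3451519869, 'camera_from_world': array([[ 0.99652242, -0.08245366, -0.01201938, -0.62401373],
       [ 0.05538054,  0.54761711,  0.8348943 , -0.12100954],
       [-0.06225807, -0.83265653,  0.55027905, -0.6602817 ],
       [ 0.        ,  0.        ,  0.        ,  1.        ]])}
[432 110  11  40 237] [437.2 129.3] [0.9718 0.4201 0.053 ]
[301 190  31  23 564] [316.  201.1] [0.617  0.0905 0.053 ]
[262 200  33  24 631] [278.  211.8] [0.5433 0.0605 0.053 ]
[320 210  34  25 697] [336.4 222.1] [0.6494 0.0167 0.053 ]
[278 222  37  28 803] [296.  235.6] [ 0.5758 -0.0157  0.053 ]
[485 227  81 108 641] [526.9 283.4] [ 0.9096 -0.1619  0.053 ]
[295 288  56  31 780] [322.6 299.8] [ 0.6102 -0.1654  0.053 ]
```

View pics/top0.png

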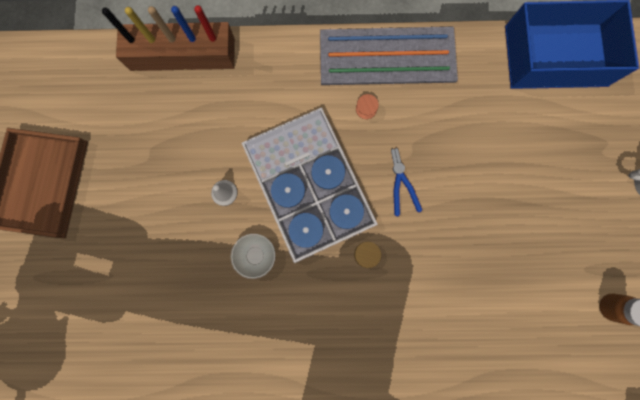

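View pics/side0.png

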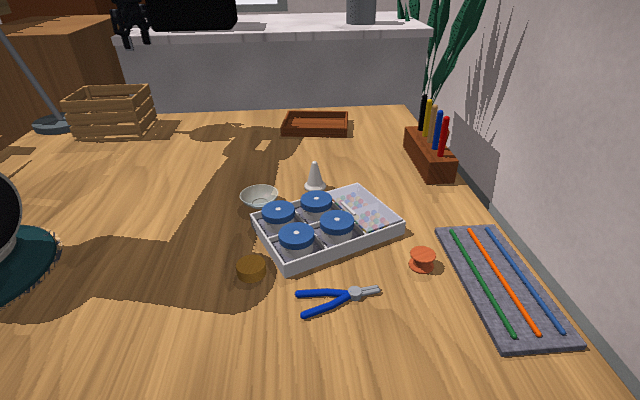

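The top view shows four covers at pixels (328,172), (288,190), (346,211) and (305,230). The dish is at (253,255), cone (223,192), tin (368,255) and crimper (404,190). The side view shows the same layout. Next I'll triangulate the white dots.

Run:
```python
from h import *
P={}
for n in("top","side"):
    f=bot.grab_frame(n);g=f["color"].min(axis=2).astype(float);L=[]
    for st,c,m in blobs(f,500):
        if not(540<=1000*onplane(f,*c,.053)[0]<=660) or onplane(f,*c,.053)[1]<-.05: continue
        hull=cv2.convexHull(np.argwhere(m)[:,::-1].astype(np.int32))
        mk=np.zeros(m.shape,np.uint8);cv2.fillConvexPoly(mk,hull,1);mk=cv2.erode(mk,np.ones((7,7)))
        w=np.clip(g-np.median(g[mk>0])-30,0,None)*mk
        ys,xs=np.mgrid[:400,:640];u,v=(w*xs).sum()/w.sum(),(w*ys).sum()/w.sum()
        L.append((f,u,v,onplane(f,u,v,.053)))
    P[n]=L
for a in P["top"]:
    b=min(P["side"],key=lambda b:np.linalg.norm(a[3]-b[3]))
    o1,d1=ray(*a[:3]);o2,d2=ray(*b[:3])
    t=np.linalg.lstsq(np.c_[d1,-d2],o2-o1,rcond=None)[0];p,q=o1+t[0]*d1,o2+t[1]*d2
    print(a[3].round(4),b[3].round(4),((p+q)/2).round(4),np.linalg.norm(p-q).round(4))
```

```text
[0.6516 0.0284 0.053 ] [0.6508 0.0275 0.053 ] [0.6513 0.0283 0.0525] 0.0008
[0.6185 0.1041 0.053 ] [0.6177 0.1028 0.053 ] [0.6182 0.1041 0.0523] 0.0008
[ 0.5766 -0.0044  0.053 ] [ 0.5758 -0.0052  0.053 ] [ 0.5762 -0.0045  0.0526] 0.0009
[0.5436 0.0714 0.053 ] [0.5425 0.0726 0.053 ] [0.5431 0.0713 0.0539] 0.001
```

Call:
{"method": "servo_tool", "body": {
  "increments": [
    [0, 0, 0, 0, 0, 0, 0],
    [0, 0, 0, 0, 0, 0, 0],
    [0, 0, 0, 0, 0, 0, 0],
    [0, 0, 0, 0, 0, 0, 0]
  ],
  "squeeze": 20
}}

```text
time: 0.53
position: [0.1505, 0.658, 0.2313]
tcp_rot: [-3.142, -0.0, 2.917]
force: [0.1, -0.4, -0.0]
opening: 0.0389
gripper_force: 0.0
```

Call:
{"method": "servo_tool", "body": {
  "increments": [
    [2.23, -2.75, -0.6, 0, 0, 0, 0],
    [2.23, -2.75, -0.6, 0, 0, 0, 0],
    [2.23, -2.75, -0.6, 0, 0, 0, 0],
    [2.23, -2.75, -0.6, 0, 0, 0, 0],
    [2.23, -2.75, -0.6, 0, 0, 0, 0],
    [2.23, -2.75, -0.6, 0, 0, 0, 0],
    [2.23, -2.75, -0.6, 0, 0, 0, 0],
    [2.23, -2.75, -0.6, 0, 0, 0, 0],
    [2.23, -2.75, -0.6, 0, 0, 0, 0],
    [2.23, -2.75, -0.6, 0, 0, 0, 0],
    [2.23, -2.75, -0.6, 0, 0, 0, 0],
    [2.23, -2.75, -0.6, 0, 0, 0, 0],
    [2.23, -2.75, -0.6, 0, 0, 0, 0],
    [2.23, -2.75, -0.6, 0, 0, 0, 0],
    [2.23, -2.75, -0.6, 0, 0, 0, 0],
    [2.23, -2.75, -0.6, 0, 0, 0, 0],
    [2.23, -2.75, -0.6, 0, 0, 0, 0],
    [2.23, -2.75, -0.6, 0, 0, 0, 0],
    [2.23, -2.75, -0.6, 0, 0, 0, 0],
    [2.23, -2.75, -0.6, 0, 0, 0, 0]
  ]
}}

```text
time: 2.2
position: [0.5974, 0.1064, 0.1112]
tcp_rot: [3.141, 0.0, 2.917]
force: [0.3, -0.0, -0.2]
opening: 0.0001
gripper_force: 0.0
```

Call:
{"method": "servo_tool", "body": {
  "increments": [
    [0, 0, 0, 0, 0, 0, 0],
    [0, 0, 0, 0, 0, 0, 0],
    [0, 0, 0, 0, 0, 0, 0]
  ]
}}

```text
time: 2.45
position: [0.5963, 0.1082, 0.1113]
tcp_rot: [3.141, -0.0, 2.916]
force: [-0.9, 0.9, 0.1]
opening: -0.0001
gripper_force: 0.0
```

Run:
```python
from h import *
s=bot.read_state();print(s["time"],s["position"],s["tcp_rot"],s["force"],s["opening"])
for n in("wrist","side"):
    f=bot.grab_frame(n);cv2.imwrite(f"pics/{n}1.png",f["color"][:,:,::-1])
    if n=="wrist":print(f["hand_eye"],f["fx"],f["cx"],f["cy"])
```

```text
2.45 [0.59629048 0.10817491 0.11129101] [ 3.14147221e+00 -3.41854909e-04  2.91633725e+00] [-0.88810002  0.88550461  0.1346416 ] -7.894347035481141e-05
[[ 7.52753539e-04  9.63415497e-01  2.68011220e-01  6.83430160e-02]
 [ 9.99999449e-01 -9.21273810e-04  5.03024986e-04  5.84073241e-04]
 [ 7.31533785e-04  2.68010694e-01 -9.63415659e-01 -1.42183625e-01]
 [ 0.00000000e+00  0.00000000e+00  0.00000000e+00  1.00000000e+00]] 322.4239595366359 317.4335398318418 204.01639452698024
```

View pics/wrist1.png

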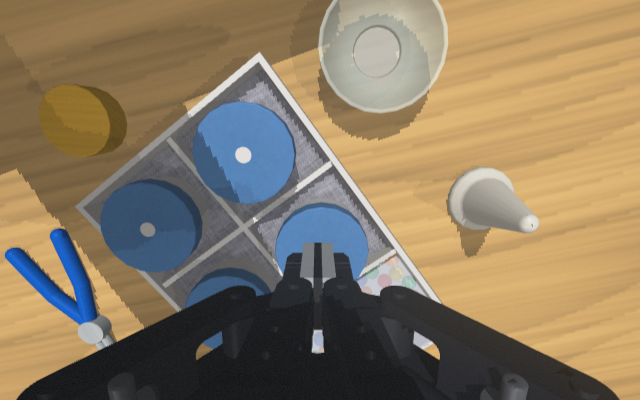

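The wrist view shows all four covers, with P2's near part at (322,245) in front of the fingertips. Pressing each cover's far side keeps the cover visible, so I'll start with P2 there.

Call:
{"method": "servo_tool", "body": {
  "increments": [
    [2.2, -0.45, -1, 0, 0, 0, 0],
    [2.15, -0.45, -1, 0, 0, 0, 0],
    [0, 0, -1.5, 0, 0, 0, 0],
    [0, 0, -1.3, 0, 0, 0, 0],
    [0, 0, -0.4, 0, 0, 0, 0],
    [0, 0, 0, 0, 0, 0, 0],
    [0, 0, 0, 0, 0, 0, 0]
  ]
}}

```text
time: 3.13
position: [0.6395, 0.0995, 0.0597]
tcp_rot: [3.142, 0.0, 2.917]
force: [-0.3, 0.7, 1.1]
opening: 0.0
gripper_force: 0.0
```

```bash
cat > w.py <<'E'
import sys
from h import *
s=bot.read_state();f=bot.grab_frame("wrist");cv2.imwrite(f"pics/{sys.argv[1]}.png",f["color"][:,:,::-1])
print(s["time"],s["position"].round(4),s["force"].round(2),s["wrist_torque"].round(3))
m=blue(f);m[:60]=0
for st,c,mm in blobs(f,800):print(st,c.round(1))
E
python3 w.py w2a
```

```text
3.1333 [0.6395 0.0995 0.0597] [-0.33  0.74  1.15] [0.025 0.054 0.067]
[  134     0   150   142 16896] [208.7  66.1]
[    9   109   148   132 14688] [ 82.5 173.1]
[  256   145   129   118 11030] [320.2 202. ]
[   0  215   36  101 2058] [ 13.  276.5]
[ 135  237  123   90 6418] [187.9 276.2]
```

Call:
{"method": "servo_tool", "body": {
  "increments": [
    [0, 0, -0.2, 0, 0, 0, 0],
    [0, 0, -0.2, 0, 0, 0, 0],
    [0, 0, 0, 0, 0, 0, 0],
    [0, 0, 0, 0, 0, 0, 0]
  ]
}}

```text
time: 3.52
position: [0.6399, 0.099, 0.0554]
tcp_rot: [3.142, 0.0, 2.917]
force: [0.9, -1.2, -0.7]
opening: -0.0002
gripper_force: 0.0
```

View pics/w2a.png

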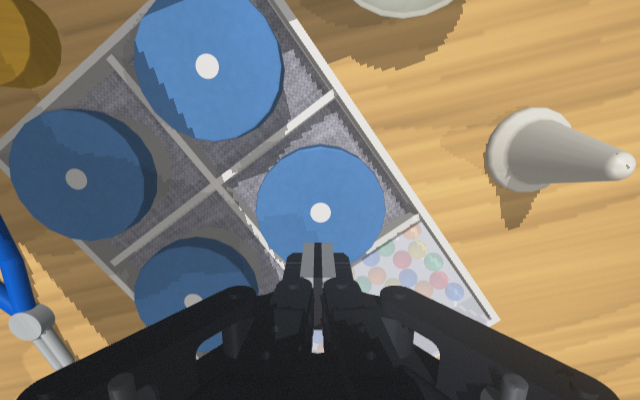

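P2's whole cover is visible with its dot at (320,212), and the tip sits at (318,245) on the far side, as planned. I'll press now.

Call:
{"method": "servo_tool", "body": {
  "increments": [
    [0, 0, -0.2, 0, 0, 0, 0],
    [0, 0, -0.1, 0, 0, 0, 0],
    [0, 0, 0, 0, 0, 0, 0],
    [0, 0, 0, 0, 0, 0, 0]
  ]
}}

```text
time: 3.85
position: [0.6399, 0.099, 0.0522]
tcp_rot: [-3.141, -0.0, 2.917]
force: [0.4, -0.1, -0.1]
opening: 0.0
gripper_force: 0.0
```

```bash
python3 w.py w2b
```

```text
3.85 [0.6399 0.099  0.0522] [ 0.4  -0.08 -0.05] [-0.004  0.028  0.008]
[  125     0   158   142 18017] [203.8  64.9]
[    0   108   150   138 16061] [ 72.6 174.6]
[  254   145   135   124 11834] [321.3 203.7]
[   0  239   27   83 1320] [  9.3 288.5]
[ 127  241  128   91 6492] [181.2 280.2]
```

Call:
{"method": "servo_tool", "body": {
  "increments": [
    [0, 0, -0.1, 0, 0, 0, 0],
    [0, 0, 0, 0, 0, 0, 0],
    [0, 0, 0, 0, 0, 0, 0]
  ]
}}

```text
time: 4.15
position: [0.64, 0.099, 0.0514]
tcp_rot: [3.142, 0.0, 2.917]
force: [-0.5, -0.5, 0.1]
opening: -0.0002
gripper_force: 0.3
```

```bash
python3 w.py w2c
```

```text
4.15 [0.64   0.099  0.0514] [-0.45 -0.48  0.1 ] [ 0.045 -0.07  -0.062]
[  123     0   160   142 18142] [203.   64.7]
[    0   107   149   139 16165] [ 71.6 174.8]
[  253   144   136   125 11912] [321.2 203.7]
[   0  242   26   81 1219] [  8.8 289.7]
[ 126  242  128   90 6515] [180.2 280.7]
```

Call:
{"method": "servo_tool", "body": {
  "increments": [
    [0, 0, -0.1, 0, 0, 0, 0],
    [0, 0, -0.1, 0, 0, 0, 0],
    [0, 0, 0, 0, 0, 0, 0],
    [0, 0, 0, 0, 0, 0, 0]
  ]
}}

```text
time: 4.53
position: [0.6401, 0.099, 0.0495]
tcp_rot: [3.141, 0.0, 2.917]
force: [-0.6, 0.3, 3.9]
opening: -0.0002
gripper_force: 2.0
```

```bash
python3 w.py w2d
```

```text
4.5333 [0.6401 0.099  0.0495] [-0.64  0.27  3.93] [-0.036  0.084 -0.063]
[  121     0   161   142 18440] [201.5  64.6]
[    0   107   147   141 16307] [ 69.8 175.5]
[  253   144   136   125 11935] [321.2 203.7]
[ 124  243  129   91 6513] [178.3 281.9]
[   0  248   24   75 1028] [  7.9 292.8]
```

At 3.9 N P2 moves with the tool and stays level, so it is sound. P1 is next.

Call:
{"method": "servo_tool", "body": {
  "increments": [
    [0, 0, 1.4, 0, 0, 0, 0],
    [1.1, -2.5, 0, 0, 0, 0, 0],
    [1.1, -2.5, 0, 0, 0, 0, 0],
    [1.05, -2.55, 0, 0, 0, 0, 0],
    [0, 0, -0.5, 0, 0, 0, 0],
    [0, 0, -0.4, 0, 0, 0, 0],
    [0, 0, 0, 0, 0, 0, 0],
    [0, 0, 0, 0, 0, 0, 0],
    [0, 0, 0, 0, 0, 0, 0]
  ]
}}

```text
time: 5.33
position: [0.6722, 0.0244, 0.0546]
tcp_rot: [3.141, -0.0, 2.918]
force: [-0.8, 1.0, 0.4]
opening: 0.0001
gripper_force: 0.0
```

```bash
python3 w.py w1a
```

```text
5.3333 [0.6722 0.0244 0.0546] [-0.75  0.97  0.42] [ 0.008  0.017 -0.035]
[  128     0   154   144 17644] [204.2  66.7]
[ 308    0  107   27 1974] [360.4  10.2]
[  393    27   153   153 17443] [470.1 103.2]
[   0  109  114  144 6138] [ 64.1 185.9]
[  252   147   134   122 11398] [318.6 204.8]
```

Call:
{"method": "servo_tool", "body": {
  "increments": [
    [0, 0, -0.1, 0, 0, 0, 0],
    [0, 0, -0.1, 0, 0, 0, 0],
    [0, 0, -0.1, 0, 0, 0, 0],
    [0, 0, 0, 0, 0, 0, 0],
    [0, 0, 0, 0, 0, 0, 0]
  ]
}}

```text
time: 5.8
position: [0.6724, 0.0236, 0.0513]
tcp_rot: [3.142, -0.0, 2.917]
force: [-0.5, -0.4, 0.0]
opening: -0.0001
gripper_force: 0.2
```

```bash
python3 w.py w1b
```

```text
5.8 [0.6724 0.0236 0.0513] [-0.46 -0.4   0.03] [ 0.053 -0.033 -0.007]
[  124     0   159   144 18171] [202.9  66.1]
[ 312    0  103   24 1679] [362.7   9. ]
[  397    24   157   157 18355] [475.3 101.9]
[   0  108  111  147 6233] [ 62.4 187.3]
[  252   146   137   124 11811] [320.3 205. ]
```

Call:
{"method": "servo_tool", "body": {
  "increments": [
    [0, 0, -0.1, 0, 0, 0, 0],
    [0, 0, -0.1, 0, 0, 0, 0],
    [0, 0, 0, 0, 0, 0, 0],
    [0, 0, 0, 0, 0, 0, 0]
  ]
}}

```text
time: 6.18
position: [0.6727, 0.0235, 0.0494]
tcp_rot: [3.141, 0.0, 2.917]
force: [1.9, -0.2, 1.6]
opening: 0.0001
gripper_force: 0.9
```

```bash
python3 w.py w1c
```

```text
6.1833 [0.6727 0.0235 0.0494] [ 1.91 -0.24  1.59] [ 0.044 -0.296 -0.012]
[  122     0   160   143 18451] [201.6  65.7]
[ 314    0  100   22 1497] [363.3   8.2]
[  398    22   159   159 18901] [477.6 100.9]
[   0  108  110  148 6273] [ 61.  187.9]
[  252   146   138   123 11975] [320.5 204.3]
```

Call:
{"method": "servo_tool", "body": {
  "increments": [
    [0, 0, -0.1, 0, 0, 0, 0],
    [0, 0, -0.05, 0, 0, 0, 0],
    [0, 0, 0, 0, 0, 0, 0],
    [0, 0, 0, 0, 0, 0, 0]
  ]
}}

```text
time: 6.57
position: [0.6729, 0.0236, 0.0488]
tcp_rot: [3.141, 0.001, 2.917]
force: [0.9, 0.5, 8.6]
opening: 0.0003
gripper_force: 4.2
```

```bash
python3 w.py w1d
```

```text
6.5667 [0.6729 0.0236 0.0488] [0.85 0.47 8.64] [ 0.087  0.154 -0.048]
[  120     0   162   143 18566] [200.6  65.4]
[ 315    0   99   21 1401] [363.4   7.8]
[  398    21   160   160 19132] [478.2 100.4]
[   0  107  109  149 6285] [ 60.3 188. ]
[  251   145   139   123 12053] [320.1 204. ]
```

View pics/w1d.png

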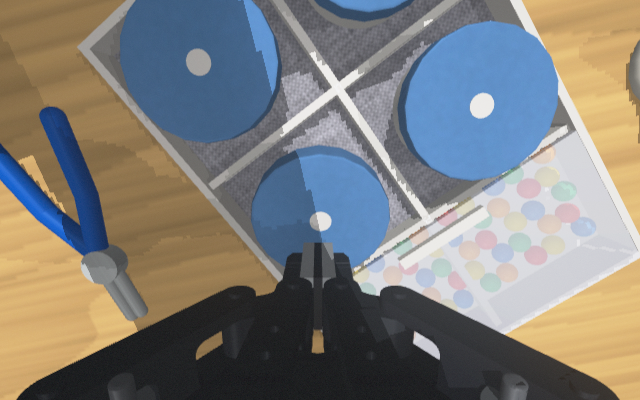

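Force climbs steeply here and P1's apparent width in the tool frame grew to 139 px (136 for P2 in level contact), which suggests it is tilting. I'll compare side views pressed and released.

```bash
cat > e.py <<'E'
import sys
from h import *
f=bot.grab_frame("side");cv2.imwrite(f"pics/{sys.argv[1]}.png",f["color"][:,:,::-1])
s=bot.read_state();print(s["position"].round(4),s["force"].round(2))
for n in ["w2a","w2b","w2c","w2d","w1a","w1b","w1c","w1d"]+sys.argv[2:]:
    im=cv2.imread(f"pics/{n}.png")[:,:,::-1]
    for st,c,m in blobs({"color":im},800):
        if abs(c[0]-320)<12 and c[1]>150:
            p=np.argwhere(m)[:,::-1];top={}
            for x,y in p: top[x]=min(top.get(x,999),y)
            q=np.array([(x,y) for x,y in top.items() if y<225],np.float32)
            q=q[q[:,1]<215]
            e=cv2.fitEllipse(q)
            hull=m.nonzero();d=im.min(axis=2)[200:243,300:342].astype(float);w=np.clip(d-140,0,None)
            w[:,:][:]=w; ys,xs=np.mgrid[200:243,300:342]
            print(n,"ell",np.round(e[0],1),np.round(e[1],1),"top",st[1],"dot",((w*xs).sum()/w.sum()).round(1),((w*ys).sum()/w.sum()).round(1))
E
python3 e.py s1press
```

```text
[0.6729 0.0236 0.0487] [0.4  0.96 9.26]
w2a ell [320.2 214.1] [130.5 138.1] top 145 dot 320.1 212.2
w2b ell [320.9 218.4] [137.4 146.5] top 145 dot 321.0 215.5
w2c ell [321.  218.1] [137.6 146.4] top 144 dot 321.0 215.7
w2d ell [320.9 218.1] [137.6 146.7] top 144 dot 320.9 215.7
w1a ell [318.4 219.1] [134.7 143.6] top 147 dot 320.6 216.1
w1b ell [319.9 219.9] [137.5 146.4] top 146 dot 322.3 218.0
w1c ell [320.1 214.3] [135.9 136.6] top 146 dot 322.3 220.0
w1d ell [319.7 214. ] [136.2 137.2] top 145 dot 322.3 220.5
```

Call:
{"method": "servo_tool", "body": {
  "increments": [
    [0, 0, 0.3, 0, 0, 0, 0],
    [0, 0, 0.9, 0, 0, 0, 0],
    [0, 0, 0, 0, 0, 0, 0],
    [0, 0, 0, 0, 0, 0, 0]
  ]
}}

```text
time: 7.0
position: [0.6727, 0.0235, 0.0604]
tcp_rot: [3.141, 0.001, 2.917]
force: [0.6, -0.6, -1.0]
opening: -0.0001
gripper_force: 0.0
```

```bash
python3 w.py w1e; python3 e.py s1free w1e | tail -1
python3 - <<'E'
import cv2,numpy as np
a,b=[cv2.imread(f"pics/{n}.png")[195:235,255:365] for n in("s1press","s1free")]
c=np.vstack([a,b,np.clip(cv2.absdiff(a,b).astype(int)*2,0,255).astype(np.uint8)])
cv2.imwrite("pics/cmp1.png",cv2.resize(c,None,fx=5,fy=5,interpolation=cv2.INTER_CUBIC)[:600])
E
```

```text
7.0 [0.6727 0.0235 0.0604] [ 0.6  -0.59 -1.  ] [-0.002  0.007  0.049]
[  137     0   148   141 16580] [209.9  66.3]
[ 307    0  108   29 2136] [360.2  11. ]
[  392    29   147   147 16167] [466.  102.3]
[   0  108  120  141 5985] [ 69.6 181.9]
[  256   145   129   118 10979] [320.2 201.9]
w1e ell [319.8 214.1] [130.  138.2] top 145 dot 320.8 211.5
```

View pics/cmp1.png

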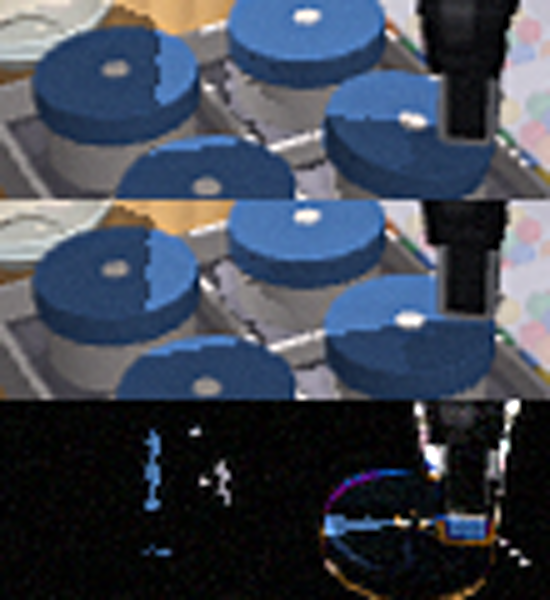

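The comparison shows that P1 (dot about (410,320) in the crop) has its left edge raised when pressed and comes level when released, so P1 is the loose one. I'll check its centre from the wrist view before pressing.

Run:
```python
from h import *
from scipy.spatial.transform import Rotation as R
s=bot.read_state();f=bot.grab_frame("wrist")
T=np.eye(4);T[:3,:3]=R.from_euler("xyz",s["tcp_rot"]).as_matrix();T[:3,3]=s["position"]
f["camera_from_world"]=np.linalg.inv(T@f["hand_eye"])
print(s["position"],onplane(f,320.8,211.5,.053))
```

```text
[0.67230009 0.0235086  0.05959732] [0.65014919 0.03076151 0.053     ]
```

Call:
{"method": "servo_tool", "body": {
  "increments": [
    [-1.1, 0.3, 0, 0, 0, 0, 0],
    [-1.07, 0.3, 0, 0, 0, 0, 0],
    [0, 0, 0, 0, 0, 0, 0],
    [0, 0, -0.3, 0, 0, 0, 0],
    [0, 0, -0.3, 0, 0, 0, 0],
    [0, 0, -0.1, 0, 0, 0, 0],
    [0, 0, -0.1, 0, 0, 0, 0],
    [0, 0, 0, 0, 0, 0, 0],
    [0, 0, 0, 0, 0, 0, 0]
  ]
}}

```text
time: 7.9
position: [0.6509, 0.0295, 0.0519]
tcp_rot: [-3.142, -0.0, 2.917]
force: [-2.2, 0.2, 4.9]
opening: -0.0001
gripper_force: 2.1
```

Call:
{"method": "servo_tool", "body": {
  "increments": [
    [0, 0, -0.1, 0, 0, 0, 0],
    [0, 0, 0, 0, 0, 0, 0],
    [0, 0, 0, 0, 0, 0, 0]
  ]
}}

```text
time: 8.15
position: [0.651, 0.0294, 0.0515]
tcp_rot: [3.142, 0.0, 2.917]
force: [-5.8, -0.4, 9.6]
opening: -0.0001
gripper_force: 4.6
```

Call:
{"method": "servo_tool", "body": {
  "increments": [
    [0, 0, -0.1, 0, 0, 0, 0],
    [0, 0, 0, 0, 0, 0, 0],
    [0, 0, -0.1, 0, 0, 0, 0],
    [0, 0, 0, 0, 0, 0, 0],
    [0, 0, 0, 0, 0, 0, 0]
  ]
}}

```text
time: 8.57
position: [0.651, 0.0295, 0.0498]
tcp_rot: [3.142, 0.0, 2.917]
force: [-6.4, -0.9, 11.5]
opening: -0.0001
gripper_force: 5.9
```

Call:
{"method": "servo_tool", "body": {
  "increments": [
    [0, 0, -0.1, 0, 0, 0, 0],
    [0, 0, 0, 0, 0, 0, 0],
    [0, 0, -0.1, 0, 0, 0, 0],
    [0, 0, 0, 0, 0, 0, 0],
    [0, 0, 0, 0, 0, 0, 0]
  ]
}}

```text
time: 8.98
position: [0.651, 0.0295, 0.0477]
tcp_rot: [3.142, 0.0, 2.917]
force: [-6.4, -1.0, 11.5]
opening: 0.0001
gripper_force: 6.0
```

Call:
{"method": "servo_tool", "body": {
  "increments": [
    [0, 0, -0.1, 0, 0, 0, 0],
    [0, 0, 0, 0, 0, 0, 0],
    [0, 0, -0.1, 0, 0, 0, 0],
    [0, 0, 0, 0, 0, 0, 0],
    [0, 0, 0, 0, 0, 0, 0]
  ]
}}

```text
time: 9.4
position: [0.6511, 0.0295, 0.0465]
tcp_rot: [3.141, 0.001, 2.917]
force: [-10.7, 0.8, 19.6]
opening: -0.0
gripper_force: 9.7
```

Call:
{"method": "servo_tool", "body": {
  "increments": [
    [0, 0, -0.1, 0, 0, 0, 0],
    [0, 0, 0, 0, 0, 0, 0],
    [0, 0, 0, 0, 0, 0, 0]
  ]
}}

```text
time: 9.65
position: [0.6512, 0.0295, 0.0463]
tcp_rot: [3.141, 0.001, 2.917]
force: [-15.9, -0.5, 27.6]
opening: -0.0
gripper_force: 13.8
```

Call:
{"method": "servo_tool", "body": {
  "increments": [
    [0, 0, -0.05, 0, 0, 0, 0],
    [0, 0, 0, 0, 0, 0, 0],
    [0, 0, 0, 0, 0, 0, 0],
    [0, 0, 0.5, 0, 0, 0, 0],
    [1.1, -0.3, 1.0, 0, 0, 0, 0],
    [1.05, -0.2, 0.3, 0, 0, 0, 0],
    [0, 0, 0, 0, 0, 0, 0],
    [0, 0, 0, 0, 0, 0, 0]
  ]
}}

```text
time: 10.32
position: [0.6724, 0.0244, 0.0609]
tcp_rot: [-3.142, -0.0, 2.917]
force: [-0.6, 0.1, -0.1]
opening: 0.0001
gripper_force: 0.0
```

```bash
python3 w.py w1f; python3 e.py s1done w1f | tail -1
python3 - <<'E'
import cv2,numpy as np
a,b=[cv2.imread(f"pics/{n}.png")[195:240,255:365] for n in("s1free","s1done")]
cv2.imwrite("pics/cmp2.png",cv2.resize(np.vstack([a,b]),None,fx=6,fy=6,interpolation=cv2.INTER_CUBIC))
E
```

```text
10.3167 [0.6724 0.0244 0.0609] [-0.57  0.09 -0.07] [-0.01   0.018 -0.005]
[  136     0   147   142 16531] [208.5  66.9]
[ 304    0  110   30 2262] [358.2  11.5]
[  390    30   146   147 15989] [463.5 103.2]
[   0  109  119  140 5905] [ 69.2 182.4]
[  257   144   124   114 10448] [318.3 200.5]
w1f ell [318.1 211.4] [125.6 133.6] top 144 dot 318.6 208.8
```

View pics/cmp2.png

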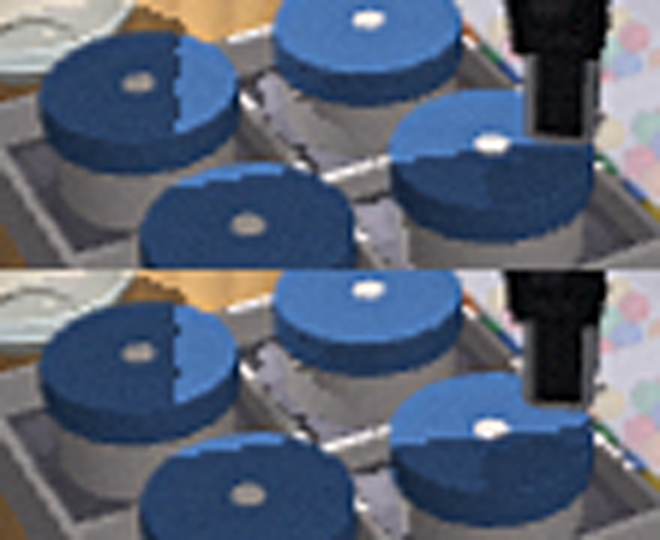

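P1 is now about 5 mm lower (width 130 to 125.6 px) and level, with the same ellipse shape as a level cover. The other covers haven't moved. I'll raise the hand clear.

Call:
{"method": "servo_tool", "body": {
  "increments": [
    [0, 0, 3, 0, 0, 0, 0],
    [0, 0, 3, 0, 0, 0, 0],
    [0, 0, 3, 0, 0, 0, 0],
    [0, 0, 3, 0, 0, 0, 0],
    [0, 0, 0, 0, 0, 0, 0],
    [0, 0, 0, 0, 0, 0, 0],
    [0, 0, 0, 0, 0, 0, 0]
  ]
}}

```text
time: 11.0
position: [0.6717, 0.0246, 0.1802]
tcp_rot: [-3.141, -0.001, 2.917]
force: [0.0, -0.1, -0.0]
opening: -0.0005
gripper_force: 0.0
```

```bash
python3 -c "
from plant import bot
print(bot.read_state()['position'],bot.finish_job())"
```

```text
the job is handed in; nothing more can be done
[0.67169431 0.02462048 0.18018516] None
```

I found the loose cover at organiser position (0, -41.5) mm on the second edge press and pressed it about 5 mm down to a firm stop, where it sits level; the other covers were not pressed hard, the hand is clear, and the job is handed in.

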